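# Unlock the hold-down bar and slide the tip rack to the end stop

## Task

The blue tip rack is locked in the loading jig. Draw the yellow-handled lock pin straight out of its bracket and put it in the black trough of the jig, swing the steel hold-down bar up and over until it stays open, then slide the rack along its track, out from under the bar, and gently on against the end stop until the rack has pushed the orange plunger part of the way in, without driving the plunger all the way in. Slide the rack, do not lift it, and do not disturb the jar, the timer or the tube.

Things in the scene. Friction and masses are not known exactly. Their poses are not given: they have to be found in the camera images.
- jig: Loading jig fixed to the worktop: aluminium base (x -53..53, y -190..155, 8 mm thick) with white rails (tops at z = 26 mm). Between them the track: centre line x = 0, 87 mm wide, floor z = 8 mm, open at the +y end; the rack goes towards -y. Origin on the worktop, on the track's centre line; x away from the robot, y left, z up. Where the end stop on the track is clamped changes: see plunger.
- bracket (a point): Middle of the pin's bracket beside the near rail, on the bores' axis (along the jig's y), 55 mm above the worktop. Two steel cheeks, 30 mm long (x), outer faces 28 mm either side (y), top 19 mm above this point; 14 mm square bores. Axes as the jig's.
- pin: Lock pin, 80 g: steel shaft 12 mm thick, 66 mm long (origin to +y), collar 20 mm (y 0..-6 mm), yellow handle 24 mm thick, 40 mm long (y -6..-46 mm). Origin on its axis where shaft and collar meet. It starts level in the bores (1 mm play all round), along the jig's y, handle towards -y; it comes out towards -y, after 70 mm at most. While in, it locks the bar.
- trough (a point): Centre of the floor of the shallow black trough on the jig, where the pin goes: inside 44 mm (x) by 132 mm (y), walls 12 mm above this point. In line with the bracket's bores, 48 mm below the pin's axis. Axes as the jig's; 6 mm above the worktop.
- rack: Blue tip rack, 84 mm (x) by 122 mm (y), 56 mm high solid block with a flat end to push on (visible top 61 mm), 0.08 to 0.2 kg. Origin at the centre of its underside, axes along the jig's at the start. It stands on the track between the rails (about 1.5 mm play each side), its -y end under the bar, just behind the bar's lip.
- bar (a joint): Hinge of the steel hold-down bar, rad: 0 lying across the rack, 1.57 upright, 1.95 fully open, leaning away from the robot, where it stays by its weight; let go below 1.5 it falls shut. The bar is 30 mm wide (y), 10 mm thick, 206 mm long, 0.25 kg; a lip on its -y edge hangs to 51 mm above the worktop in front of the rack, an eye block hangs into the bracket.
- bar_hinge (a point): Centre of the bar's hinge axis (parallel to the jig's y), 76 mm above the worktop, beyond the far rail: x = 75, y = 40 mm in the jig's frame. The hinge posts reach 11 mm in x and 26 mm in y to either side and 8 mm above this point.
- bar_tab (a point): Point on the underside of the red tab at the bar's free end (nearest the robot), 190 mm from the hinge axis, 16 mm in from the end, on the bar's centre line. The tab is 46 mm long, 32 mm wide, 12 mm thick, stands 38 mm out from the bracket, 70 mm above the bare worktop. Its axes turn with the bar; with the bar down they are the jig's.
- plunger (a joint): Travel of the end stop's orange plunger, m: 0 out, 0.015 bottomed. Steady 5 N of friction; it moves towards the jig's -y when pushed and stays where left. Face 28 mm across, on the track's centre line, 26 mm above the worktop; where it is must be felt or seen: out, at y = -110 to -142 mm in the jig's frame. The stop is a grey block 60 mm wide, 42 mm high, with a black knob to 55 mm.
- microscope_side (a point): A point on the worktop at the left side of the big fixed microscope, right of the jig: an obstacle. From this point it reaches 230 mm away from the robot, 270 mm towards the robot and 275 mm to the right (-y); its eyepieces, the part nearest to the robot, overhang the worktop's edge at 0.21 to 0.39 m height; its far part is 0.50 m high.
- jar: White jar with a lid, 111 mm across, 118 mm high; origin at the centre of its underside. Bystander.
- timer: Small white timer, 60 x 68 x 17 mm, lying flat; origin at the centre of its underside. Bystander.
- falcon: White tube with an orange cap, 114 mm long, 34 mm thick, lying on the worktop along its y; origin on its underside. Bystander.

How it is judged:
By the outcome, as a careful person would: the job done as asked, in the order asked, and still so for the second after the job is handed in, with the robot touching nothing.
It also fails if it takes over 70 s, if anything falls off the work surface, if the arm or the gripper's body presses on something with over 40 N, if the wrist force passes 120 N, or if a joint passes its speed limit or range.

## Robot

A 6-joint arm with a two-finger parallel gripper is mounted at the origin on a cart in front of the work surface, level with it; the furniture and walls round the work are solid. World frame = base frame: x ahead of the robot, y to its left, z up, the work surface at z = 0. Lengths are in mm, angles in rad, forces in N, time in s.
With the tool pointing down it reaches from about 350 to 875 mm from the base axis. Payload 4.2 kg.
Tool frame: the origin (TCP) lies midway between the tips of the shut fingers; the grasp point (between the pads) lies 19 mm behind it; z points along the fingers, y is the line along which they close (so a half turn about z gives the same grasp; the last joint's range is limited). The gripper opens to 85 mm and grips with 20 to 120 N. Pads are 22 mm wide; open, the fingers measure 114 mm over their backs; the gripper's body (76 mm by 85 mm) begins 54 mm behind the grasp point. The pads swing forward as they close: fully open they stand 13 mm farther back than shut.
Start: joints at [1.502, 0.385, 0.008, 0, -1.194, -0.259], TCP at [201.193, 591.71, 231.312] pointing down, gripper open.
Joint ranges: [-3.14, 3.14], [-1.21, 2.06], [-1.07, 1.41], [-3.16, 2.05], [-2.99, -0.16], [-3.1, 3.1]. Speed limits (rad/s): [2.79, 2.79, 3.14, 3.14, 3.14, 3.14].

## Interface

Orientations are given as a unit quaternion [x, y, z, w].
In Python, from bench import read_state, get_image, job_done gives the robot as it stands.
- The arm moves only by the shell command python3 -m jog 'ROWS'. ROWS is JSON, a list of rows, each a list of 3 entries, a list of its own where there are three numbers: the shift along the world's x, y, z scaled (see below), then the turn, a rotation vector about the world's x, y, z scaled (see below), then the gripper's target within -1 to 1 (shut at 1, half-way at 0, fully open at -1). In form: [[[x, y, z], [wx, wy, wz], claw], ...]. A call has 1 to 20 rows; each row is the pose to reach, as a shift and turn from the pose commanded when the call began; what a row does not reach only later rows make up. The controller multiplies each number of a shift by 10 cm and each number of a turn by 120 degrees. A row lasts 1/10 s, in which the tool goes at most 50 mm and 8.59 degrees, less where a joint would pass 70% of its speed; a pose out of reach is approached as far as the arm can. A call with a number of a shift or a turn outside -1 to 1 is refused whole. A call with a gripper value outside its range is refused whole. The fingers move at their own pace and stop on an object; the grip force is fixed at half the most. Time passes only in rows, so rows that repeat a pose let the fingers close. It gives the time, the measured TCP pose, the force, the opening and the grip force at its end, in the units of the state.
- read_state(): the state, without advancing time (a new reading comes with each control period).
- get_image(name): name is "scene" or "top"; returns a dict with "frame" (400x640x3 uint8, red, green, blue), "range_z" (400x640 float32, mm along the optical axis (not along the pixel's ray), 0 where there is no reading), "fx", "fy", "cx", "cy" (pixels), "R" (3x3) and "t" (3): a world point X has camera coordinates R X + t. Camera axes: x right, y down, z forward; pixel columns grow to the right and rows downward; lengths in mm; the calibration is good to about 2 mm. A picture is of the moment at which its call begins.
- job_done(): hands the job in; it is judged then, once.
The state is a dict: "clock": time; "joints": joint angles; "joint_vel": joint speeds; "joint_efforts": joint torques, N m; "position": TCP position; "ee_rot": TCP orientation; "contact_force": force on the tool from outside, world axes, zero at the start; "wrist_torque": the same for the moment, N m; "gripper_width": finger opening in mm; "grasp_force": force on a finger pad.
Only numpy, scipy, OpenCV 4.12 (cv2) and the standard library are available. Lean on these libraries where they do the work, as an engineer would, in place of code of your own. Each camera call takes 0.05 s, during which the arm holds its last target. There are 200 camera calls.

## Working session

There is one attempt and no reset: what is moved stays moved. The work goes in short steps, Python scripts to look and compute and a shell command to move; the robot and the scene stay as the last step left them, time stands still between calls to the robot, and variables do not carry over. Pictures are saved under pics/ and viewed, at most 10 in all, crops included, and the job is handed in when it is done.

```bash
mkdir -p pics; ls; cat > h.py <<'E'
import numpy as np, cv2
from bench import read_state, get_image, job_done
def snap(n,f):
    im=get_image(n); cv2.imwrite('pics/'+f+'.png',im['frame'][:,:,::-1]); np.savez('/tmp/'+f,**im); return im
def w(im,u,v):
    p=im['range_z'][v-1:v+2,u-1:u+2]; z=np.median(p[p>0]) if (p>0).any() else 0
    c=np.array([(u-im['cx'])*z/im['fx'],(v-im['cy'])*z/im['fy'],z]); return (np.array(im['R']).T@(c-im['t'])).round(1)
def load(f): return dict(np.load('/tmp/'+f+'.npz'))
E
python3 - <<'E'
from h import *
snap('scene','s0');snap('top','t0');print(read_state())
E
```

```text
pics
{'clock': 0.1, 'joints': array([ 1.50159501e+00,  3.85501424e-01,  6.74383793e-03, -4.43895059e-04,
       -1.19398711e+00, -2.58616563e-01]), 'joint_vel': array([-0.00219155, -0.00161418,  0.00262483,  0.002541  ,  0.00016889,
       -0.00030468]), 'joint_efforts': array([-5.72627941e-04, -3.93325317e+01,  1.88927150e+01,  4.19795930e+00,
       -2.64568771e-03,  6.35161385e-06]), 'position': array([201.0394262 , 591.22840843, 230.30920694]), 'ee_rot': array([ 9.86583126e-01, -1.63256682e-01, -1.13247264e-04,  9.89329526e-04]), 'contact_force': array([-0.52987399, -0.02182311,  0.50783788]), 'wrist_torque': array([ 0.00870442, -0.01465882, -0.02169723]), 'grasp_force': 0.0, 'gripper_width': 85.6836152548965}
```

View pics/t0.png

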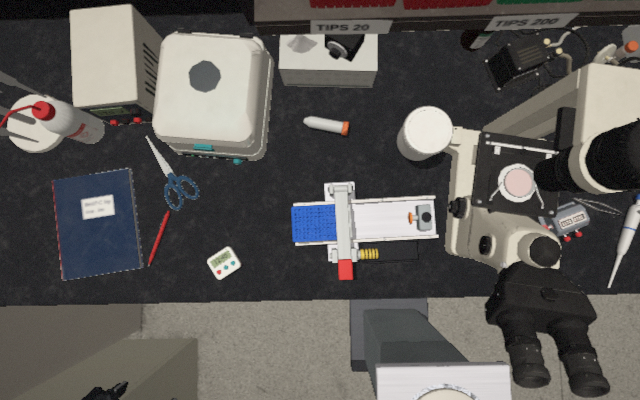

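View pics/s0.png

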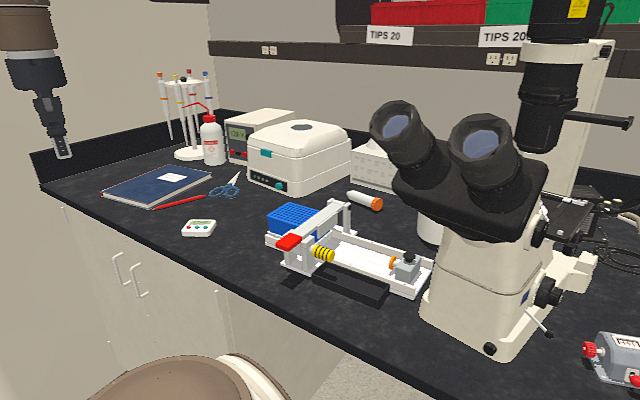

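The top view shows the jig at about (365,218), the red tab at (345,269), the yellow handle at (369,254), the plunger at (410,218) and the stop knob at (427,215). Next I'll enlarge that crop and get coordinates.

```bash
python3 - <<'E'
from h import *
im=load('t0')
c=im['frame'][165:290,280:450,::-1]; cv2.imwrite('pics/c1.png',cv2.resize(c,None,fx=4.7,fy=4.7,interpolation=cv2.INTER_CUBIC))
for n,u,v in [('tab',345,269),('handle',369,254),('handleR',377,254),('plung',410,218),('knob',427,215),('rack',313,224),('bar',344,230),('jar',428,122),('timer',224,263),('falc',327,126),('micros',450,240)]: print(n,w(im,u,v))
print(im['R'],im['t'],im['fx'])
E
```

```text
tab [393.3 230.7  83. ]
handle [424.1 174.1  66.8]
handleR [423.5 155.5  63.9]
plung [504.7  71.3  40.1]
knob [510.5  35.1  56.5]
rack [495.5 300.9  70.9]
bar [480.4 230.6  82.9]
jar [714.1  40.4 118.3]
timer [405.8 522.1  15.7]
falc [735.1 263.2  30.5]
micros [450.6 -21.1  38.8]
[[-0.02244199 -0.99964196 -0.0145705 ]
 [-0.99665844  0.02351518 -0.07822403]
 [ 0.07853865  0.0127663  -0.99682932]] [290.08450864 556.03490491 871.24414833] 366.84968179492876
```

View pics/c1.png

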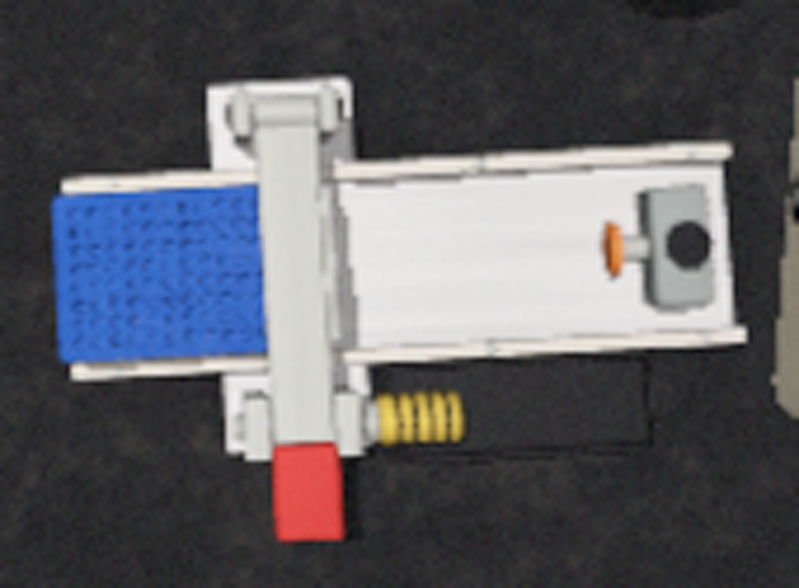

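The crop shows the far rail running from (62,185) to (732,150), the near rail's outer edge from (72,377) to (745,340), the pin handle at x 378..462, y 417, the red tab at x 273..344, y 443..540, and the plunger face at about (612,250). I'll intersect these pixel rays with known-height planes.

```bash
cat >> h.py <<'E'
def ray(im,u,v,z):
    R=np.array(im['R']);o=-R.T@im['t'];d=R.T@np.array([(u-im['cx'])/im['fx'],(v-im['cy'])/im['fy'],1]);return (o+d*(z-o[2])/d[2]).round(1)
E
python3 - <<'E'
from h import *
im=load('t0')
for n,x,y,z in [('fL',62,178,26),('fR',732,143,26),('nL',72,380,26),('nR',746,342,26),('rackBL',60,362,61),('rackTL',53,197,61),('tabBL',277,542,82),('tabBR',344,540,82),('tabTL',272,444,82),('barTL',258,122,82),('barTR',317,122,82),('hL',378,417,60),('hR',463,417,60),('cheekL',245,425,74),('cheekR',366,425,74),('plF',607,250,26),('plT',612,224,26),('plB',612,277,26),('stop back',712,240,42),('stopfront',645,215,42),('trTR',648,360,18),('trBR',652,444,18),('micro',780,380,20)]:
  print(n,ray(im,280+(x+.5)/4.7-.5,165+(y+.5)/4.7-.5,z))
E
```

```text
fL [549.  350.9  26. ]
fR [559.    4.6  26. ]
nL [445.1 347.4  26. ]
nR [456.9   2.3  26. ]
rackBL [455.9 350.   61. ]
rackTL [537.4 352.1  61. ]
tabBL [369.3 245.7  82. ]
tabBR [369.6 213.8  82. ]
tabTL [415.6 246.9  82. ]
barTL [570.5 249.8  82. ]
barTR [569.8 221.1  82. ]
hL [425.6 194.   60. ]
hR [424.7 152.4  60. ]
cheekL [424.2 259.6  74. ]
cheekR [423.  201.1  74. ]
plF [505.4  71.1  26. ]
plT [518.7  68.   26. ]
plB [491.5  69.1  26. ]
stop back [509.   21.7  42. ]
stopfront [522.4  54.8  42. ]
trTR [448.5  50.6  18. ]
trBR [405.6  50.4  18. ]
micro [436.9 -16.   20. ]
```

```bash
python3 - <<'E'
from h import *
im=load('t0')
for u,v in [(490,335),(500,300),(515,365),(497,375),(455,207),(489,310),(486,315)]: print(u,v,w(im,u,v))
E
for i in 1 2 3 4; do python3 -m jog '[[[0.18,-0.33,-0.05],[0,0,-0.05],-1],[[0.36,-0.67,-0.1],[0,0,-0.1],-1],[[0.55,-1,-0.15],[0,0,-0.145],-1]]'; done
python3 -m jog '[[[0.04,-0.18,-0.1],[0,0,0],-1],[[0.04,-0.18,-0.1],[0,0,0],-1],[[0.04,-0.18,-0.1],[0,0,0],-1]]'
python3 - <<'E'
from h import *
snap('top','t1'); snap('scene','s1'); s=read_state(); print(s['position'],s['ee_rot'],s['joints'],s['clock'])
E
```

```text
490 335 [ -49.9 -496.1 -898.9]
500 300 [367.1  -4.9 316.5]
515 365 [281.9  -2.7 357.2]
497 375 [ 126.2 -128.7    3. ]
455 207 [526.3 -19.1  90.1]
489 310 [343.1  -2.3 279.1]
486 315 [333.7   1.  273.9]
clock: 0.4
position: [256.3, 490.2, 215.4]
ee_rot: [0.95, -0.312, -0.0, 0.001]
contact_force: [1.4, 0.0, 0.1]
gripper_width: 85.4
grasp_force: 0.0
clock: 0.7
position: [311.4, 389.9, 200.8]
ee_rot: [0.892, -0.452, -0.0, 0.0]
contact_force: [1.0, 0.4, 0.8]
gripper_width: 85.2
grasp_force: 0.0
clock: 1.0
position: [366.4, 290.0, 185.9]
ee_rot: [0.813, -0.582, -0.0, 0.0]
contact_force: [0.6, 0.4, 0.2]
gripper_width: 85.5
grasp_force: 0.0
clock: 1.3
position: [421.4, 190.1, 171.0]
ee_rot: [0.716, -0.698, -0.0, 0.0]
contact_force: [0.7, -0.3, 0.4]
gripper_width: 85.0
grasp_force: 0.0
clock: 1.6
position: [425.2, 173.5, 161.2]
ee_rot: [0.717, -0.697, 0.0, 0.0]
contact_force: [0.5, 1.7, -0.9]
gripper_width: 85.6
grasp_force: 0.0
[425.32683189 174.50616271 161.65395646] [ 7.17386371e-01 -6.96675401e-01  9.03184573e-05 -4.16023543e-04] [ 7.44437807e-01  1.72441119e-01 -4.85090746e-01  1.69553508e-04
 -9.12423668e-01 -7.15250705e-01] 1.7
```

View pics/s1.png

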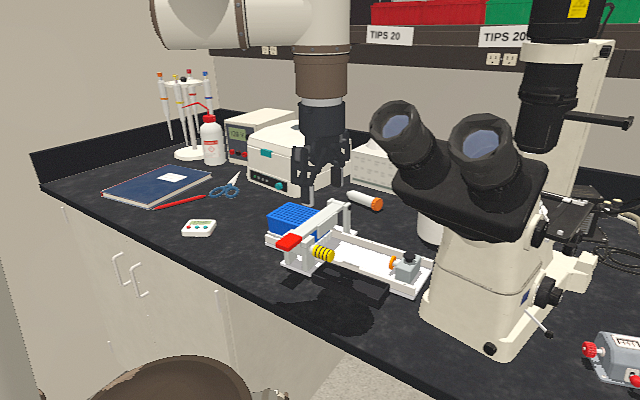

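The gripper is directly above the handle, clear of the microscope. I'll descend and close on the handle.

```bash
python3 -m jog '[[[0,0,-0.3],[0,0,0],-1],[[0,0,-0.6],[0,0,0],-1],[[0,0,-0.9],[0,0,0],-1]]' >/dev/null
python3 -m jog '[[[-0.01,0,-0.12],[0,0,0],-1],[[-0.01,0,-0.24],[0,0,0],-1],[[-0.01,0,-0.24],[0,0,0],-1],[[-0.01,0,-0.24],[0,0,0],0],[[-0.01,0,-0.24],[0,0,0],1],[[-0.01,0,-0.24],[0,0,0],1],[[-0.01,0,-0.24],[0,0,0],1],[[-0.01,0,-0.24],[0,0,0],1],[[-0.01,0,-0.24],[0,0,0],1],[[-0.01,0,-0.24],[0,0,0],1]]'
```

```text
clock: 3.0
position: [424.4, 173.9, 47.7]
ee_rot: [0.717, -0.697, 0.0, -0.0]
contact_force: [-0.3, 0.3, 2.7]
gripper_width: 21.8
grasp_force: 58.7
```

```bash
python3 -m jog '[[[0.002,-0.08,0],[0,0,0],1],[[0.004,-0.16,0],[0,0,0],1],[[0.006,-0.24,0],[0,0,0],1],[[0.008,-0.3,0],[0,0,0],1],[[0.008,-0.3,0],[0,0,0],1]]'
python3 -m jog '[[[0.004,-0.1,0],[0,0,0],1],[[0.006,-0.2,0],[0,0,0],1],[[0.01,-0.3,0],[0,0,0],1],[[0.012,-0.4,0],[0,0,0],1],[[0.015,-0.5,0],[0,0,0],1],[[0.015,-0.5,0],[0,0,0],1]]'
python3 -c "
from h import *
im=snap('scene','s2');cv2.imwrite('pics/s2c.png',cv2.resize(im['frame'][190:330,230:450,::-1],None,fx=3.5,fy=3.5))"
```

```text
clock: 3.5
position: [424.4, 142.1, 47.1]
ee_rot: [0.716, -0.698, -0.0, 0.001]
contact_force: [-0.8, -0.7, 1.9]
gripper_width: 21.7
grasp_force: 58.7
clock: 4.1
position: [425.8, 92.1, 47.0]
ee_rot: [0.716, -0.698, -0.0, 0.001]
contact_force: [0.3, 0.0, -1.0]
gripper_width: 21.8
grasp_force: 58.7
```

View pics/s2c.png

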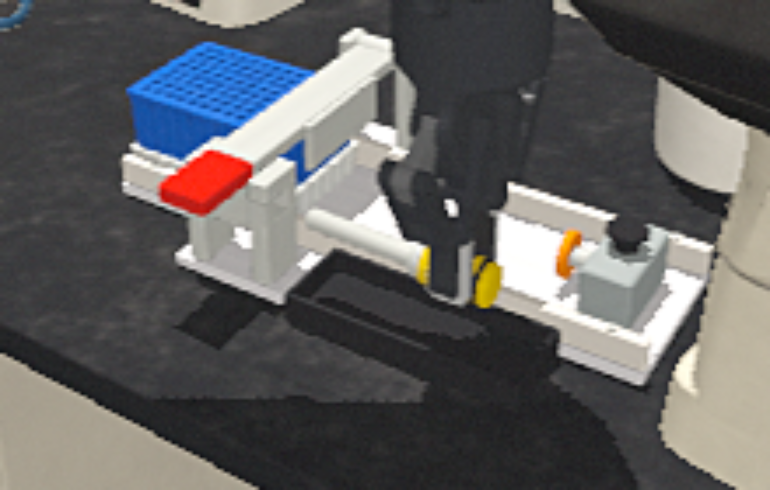

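The pin is fully out, level and held by the handle, with its shaft tip clear of the cheek. I'll move it 11 mm further, shift 6 mm toward the robot, lower it and part the fingers slightly.

```bash
python3 -m jog '[[[-0.06,-0.11,0],[0,0,0],1],[[-0.06,-0.11,-0.1],[0,0,0],1],[[-0.06,-0.11,-0.2],[0,0,0],1],[[-0.06,-0.11,-0.265],[0,0,0],1],[[-0.06,-0.11,-0.265],[0,0,0],1]]'
python3 -m jog '[[[0,0,0],[0,0,0],0.3],[[0,0,0],[0,0,0],0.25],[[0,0,0],[0,0,0],0.25],[[0,0,0],[0,0,0],0.25]]'
python3 -m jog '[[[0,0,0.15],[0,0,0],0.25],[[0,0,0.4],[0,0,0],-0.1],[[0,0,0.8],[0,0,0],-0.2],[[-0.2,0.4,1],[0,0,0.07],-1],[[-0.3,0.8,1],[0,0,0.14],-1],[[-0.35,1,1],[0,0,0.21],-1]]'
python3 -c "
from h import *
im=snap('scene','s3');cv2.imwrite('pics/s3c.png',cv2.resize(im['frame'][190:330,230:450,::-1],None,fx=3.5,fy=3.5))"
```

```text
clock: 4.65
position: [419.7, 82.4, 19.5]
ee_rot: [0.717, -0.697, -0.0, 0.002]
contact_force: [-0.9, 0.2, -0.2]
gripper_width: 21.7
grasp_force: 58.8
clock: 5.05
position: [420.8, 82.9, 21.1]
ee_rot: [0.717, -0.697, 0.0, -0.0]
contact_force: [0.0, 1.0, -0.3]
gripper_width: 32.1
grasp_force: 0.0
clock: 5.65
position: [385.5, 185.1, 122.4]
ee_rot: [0.854, -0.521, 0.0, -0.002]
contact_force: [-0.3, 0.4, -0.6]
gripper_width: 85.1
grasp_force: 0.0
```

View pics/s3c.png

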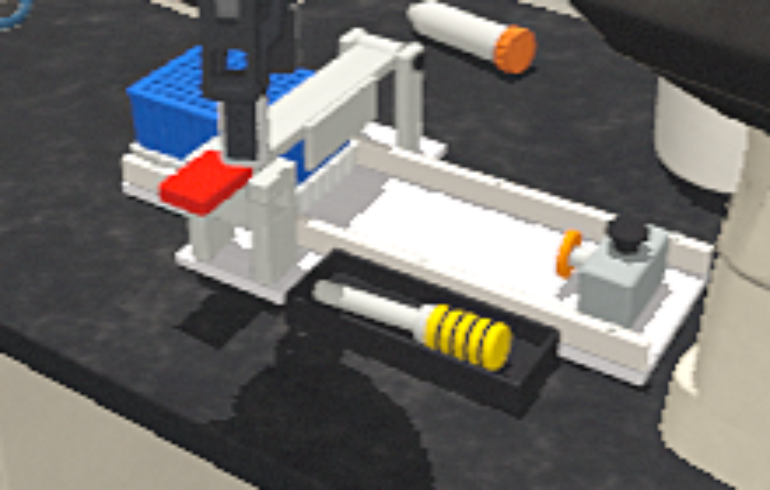

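The pin lies in the trough. Next I'll turn the gripper to straddle the tab sides, descend and grip.

```bash
python3 -m jog '[[[0,0.15,0],[0,0,0.07],-1],[[0,0.3,0],[0,0,0.14],-1],[[0,0.45,0],[0,0,0.21],-1],[[0,0.455,0],[0,0,0.28],-1],[[0,0.455,0],[0,0,0.35],-1],[[0,0.455,0],[0,0,0.42],-1],[[0,0.455,0],[0,0,0.49],-1],[[0,0.455,0],[0,0,0.54],-1],[[0,0.455,-0.2],[0,0,0.54],-1],[[0,0.455,-0.45],[0,0,0.54],-1],[[0,0.455,-0.65],[0,0,0.54],-1],[[0,0.455,-0.65],[0,0,0.54],-1]]'
python3 -m jog '[[[0,0,0],[0,0,0],0],[[0,0,0],[0,0,0],0.2],[[0,0,0],[0,0,0],1],[[0,0,0],[0,0,0],1],[[0,0,0],[0,0,0],1],[[0,0,0],[0,0,0],1],[[0,0,0],[0,0,0],1]]'
python3 - <<'E'
import numpy as np
from h import read_state
p=read_state()['position'];print(p)
# arc: hinge world (575.8,z76), grasp point TCP+19
H=575.8;g=np.array([p[0],p[2]+19]);r=np.array([H-g[0],g[1]-76])
for a in np.arange(0,1.96,.1):
    c,s=np.cos(a),np.sin(a); d=r[0]*c+r[1]*s*0-r[1]*-s*1 if 0 else None
    x=H-(r[0]*c-r[1]*s); z=76+r[0]*s+r[1]*c
    print(round(a,2),((x-g[0])/100).round(3),((x-g[0])*.03/100).round(3),((z-g[1])/100).round(3))
E
```

```text
clock: 6.9
position: [384.1, 226.3, 53.8]
ee_rot: [1.0, 0.013, -0.002, 0.002]
contact_force: [-0.0, 0.2, 0.6]
gripper_width: 85.2
grasp_force: 0.0
clock: 7.6
position: [386.6, 231.6, 57.4]
ee_rot: [1.0, 0.015, 0.002, -0.003]
contact_force: [-5.5, 7.5, 2.5]
gripper_width: 30.9
grasp_force: 59.5
[386.59583264 231.59186456  57.41787168]
0.0 0.0 0.0 0.0
0.1 0.01 0.0 0.189
0.2 0.039 0.001 0.376
0.3 0.086 0.003 0.559
0.4 0.151 0.005 0.736
0.5 0.234 0.007 0.907
0.6 0.333 0.01 1.068
0.7 0.448 0.013 1.218
0.8 0.577 0.017 1.356
0.9 0.719 0.022 1.481
1.0 0.873 0.026 1.59
1.1 1.038 0.031 1.684
1.2 1.21 0.036 1.761
1.3 1.39 0.042 1.82
1.4 1.575 0.047 1.861
1.5 1.762 0.053 1.883
1.6 1.951 0.059 1.887
1.7 2.14 0.064 1.872
1.8 2.326 0.07 1.837
1.9 2.508 0.075 1.785
```

```bash
python3 -m jog '[[[0.003,0,0.095],[0,0,0],1],[[0.01,0,0.189],[0,0,0],1],[[0.022,0,0.283],[0,0,0],1],[[0.039,0.001,0.376],[0,0,0],1],[[0.06,0.002,0.468],[0,0,0],1],[[0.086,0.003,0.559],[0,0,0],1],[[0.151,0.005,0.736],[0,0,0],1],[[0.234,0.007,0.907],[0,0,0],1],[[0.234,0.007,0.907],[0,0,0],1]]'
```

```text
clock: 8.5
position: [411.5, 232.5, 149.3]
ee_rot: [1.0, 0.014, 0.003, -0.004]
contact_force: [1.7, 7.6, -3.8]
gripper_width: 30.9
grasp_force: 61.2
```

```bash
python3 -m jog '[[[0.099,0.003,0.161],[0,0,0],1],[[0.214,0.006,0.311],[0,0,0],1],[[0.343,0.01,0.449],[0,0,0],1],[[0.485,0.015,0.574],[0,0,0],1],[[0.639,0.02,0.683],[0,0,0],1],[[0.804,0.024,0.777],[0,0,0],1],[[0.976,0.029,0.854],[0,0,0],1]]'
python3 -m jog '[[[0.18,0.006,0.059],[0,0,0],1],[[0.365,0.011,0.1],[0,0,0],1],[[0.552,0.017,0.122],[0,0,0],1],[[0.741,0.022,0.126],[0,0,0],1],[[0.93,0.028,0.111],[0,0,0],1]]'
python3 -m jog '[[[0.093,0.003,-0.015],[0,0,0],1],[[0.186,0.006,-0.035],[0,0,0],1],[[0.26,0.008,-0.055],[0,0,0],1],[[0.26,0.008,-0.055],[0,0,0],1]]'
```

```text
clock: 9.2
position: [506.0, 235.4, 232.0]
ee_rot: [1.0, 0.014, -0.0, -0.004]
contact_force: [-2.4, 13.0, -5.0]
gripper_width: 31.2
grasp_force: 65.1
clock: 9.7
position: [599.1, 238.5, 243.7]
ee_rot: [1.0, 0.015, 0.0, -0.003]
contact_force: [-5.1, 10.6, 0.6]
gripper_width: 30.8
grasp_force: 71.8
clock: 10.1
position: [626.0, 239.4, 238.3]
ee_rot: [1.0, 0.015, 0.001, -0.003]
contact_force: [-2.2, 10.8, 1.5]
gripper_width: 30.8
grasp_force: 72.4
```

```bash
python3 -m jog '[[[0,0,0],[0,0,0],0],[[0,0,0],[0,0,0],-1],[[0,0,0],[0,0,0],-1],[[0,0,0],[0,0,0],-1],[[0,0,0],[0,0,0],-1],[[0,0,0.2],[0,0,0],-1],[[0,0,0.45],[0,0,0],-1],[[0,0,0.7],[0,0,0],-1],[[0,0,0.7],[0,0,0],-1]]'
python3 -m jog '[[[-0.3,0.3,0],[0,0,-0.07],0],[[-0.6,0.65,0],[0,0,-0.14],1],[[-0.95,1,0],[0,0,-0.21],1],[[-0.95,1,0],[0,0,-0.28],1],[[-0.95,1,0],[0,0,-0.35],1],[[-0.95,1,0],[0,0,-0.42],1],[[-0.95,1,0],[0,0,-0.49],1],[[-0.95,1,0],[0,0,-0.56],1]]'
python3 -m jog '[[[-0.15,0.25,-0.1],[0,0,-0.07],1],[[-0.34,0.5,-0.3],[0,0,-0.14],1],[[-0.34,0.55,-0.6],[0,0,-0.19],1],[[-0.34,0.55,-0.9],[0,0,-0.19],1],[[-0.34,0.55,-0.9],[0,0,-0.19],1]]'
python3 - <<'E'
from h import *
im=snap('scene','s4');t=snap('top','t4');cv2.imwrite('pics/t4c.png',cv2.resize(t['frame'][130:290,260:450,::-1],None,fx=3.5,fy=3.5))
E
```

```text
clock: 11.0
position: [627.1, 235.6, 312.3]
ee_rot: [1.0, 0.014, 0.004, -0.002]
contact_force: [-0.5, -0.4, 0.2]
gripper_width: 85.5
grasp_force: 0.0
clock: 11.8
position: [530.2, 335.2, 306.6]
ee_rot: [0.839, -0.544, -0.0, 0.001]
contact_force: [-0.1, 0.4, -0.7]
gripper_width: -0.1
grasp_force: 0.0
clock: 12.3
position: [494.0, 388.4, 211.9]
ee_rot: [0.717, -0.697, -0.0, 0.006]
contact_force: [0.4, 0.5, -1.1]
gripper_width: 0.3
grasp_force: 0.0
```

View pics/t4c.png

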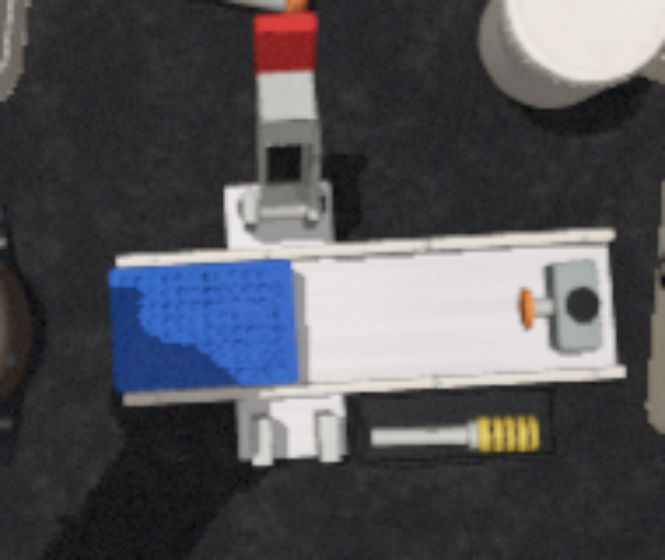

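The bar stays open with its red tab at (287,43), the pin is in the trough, and the rack (x 110..298) is still in place. I'll measure the rack ends and the plunger.

```bash
python3 - <<'E'
from h import *
im=load('t4')
for n,x,y,z in [('rackTL',110,268,61),('rackBL',117,390,61),('rackTR',291,261,61),('rackBR',299,384,61),('plF',521,307,26),('plF30',523,295,26)]:
  print(n,ray(im,260+(x+.5)/3.5-.5,130+(y+.5)/3.5-.5,z))
for u in range(404,418): print(u,w(im,u,217),w(im,u,219))
E
```

```text
rackTL [538.1 351.7  61. ]
rackBL [457.1 348.3  61. ]
rackTR [540.  230.8  61. ]
rackBR [458.4 227.7  61. ]
plF [506.5  71.7  26. ]
plF30 [514.7  70.   26. ]
404 [507.9  79.    8.9] [503.   79.2   9.2]
405 [507.8  76.5   8.9] [502.9  76.9   9.6]
406 [507.8  74.3  10. ] [502.9  74.5  10. ]
407 [507.7  72.   10.7] [502.8  72.1  10.4]
408 [507.4  73.1  26.9] [502.6  72.5  23.4]
409 [507.1  73.   37.7] [502.4  72.5  34.2]
410 [507.   71.2  40.1] [502.3  71.   38.6]
411 [507.   68.8  40. ] [502.3  68.7  38.5]
412 [507.   65.   33.5] [502.3  65.   32.7]
413 [507.   62.6  33.5] [502.2  62.2  31.2]
414 [506.9  60.3  33.9] [502.2  59.8  31.2]
415 [506.9  57.9  33.9] [502.1  57.6  31.9]
416 [506.8  55.5  33.9] [502.1  55.2  31.9]
417 [506.7  53.6  35.9] [502.   53.1  33.1]
```

```bash
python3 -m jog '[[[0.035,0,-0.4],[0,0,0],1],[[0.035,0,-0.8],[0,0,0],1],[[0.035,0,-1],[0,0,0],1]]' >/dev/null
python3 -m jog '[[[0,0,-0.3],[0,0,0],1],[[0,0,-0.6],[0,0,0],1],[[0,0,-0.81],[0,0,0],1],[[0,0,-0.81],[0,0,0],1]]'
python3 -m jog '[[[0.004,-0.1,0],[0,0,0],1],[[0.006,-0.2,0],[0,0,0],1],[[0.008,-0.25,0],[0,0,0],1],[[0.009,-0.3,0],[0,0,0],1],[[0.011,-0.35,0],[0,0,0],1],[[0.012,-0.4,0],[0,0,0],1],[[0.015,-0.5,0],[0,0,0],1]]'
```

```text
clock: 13.1
position: [499.8, 389.6, 35.2]
ee_rot: [0.717, -0.697, 0.0, 0.002]
contact_force: [-0.7, -0.4, 0.1]
gripper_width: 0.1
grasp_force: 0.0
clock: 13.8
position: [501.8, 340.7, 36.8]
ee_rot: [0.717, -0.697, 0.0, -0.001]
contact_force: [-0.2, 1.4, 1.1]
gripper_width: -0.0
grasp_force: 0.5
```

```bash
python3 -m jog '[[[0,-0.08,0],[0,0,0],1],[[0,-0.16,0],[0,0,0],1],[[0.005,-0.24,0],[0,0,0],1],[[0.008,-0.32,0],[0,0,0],1],[[0.01,-0.4,0],[0,0,0],1],[[0.012,-0.48,0],[0,0,0],1],[[0.015,-0.56,0],[0,0,0],1],[[0.017,-0.64,0],[0,0,0],1],[[0.02,-0.72,0],[0,0,0],1],[[0.022,-0.8,0],[0,0,0],1],[[0.025,-0.88,0],[0,0,0],1],[[0.027,-0.96,0],[0,0,0],1],[[0.03,-1,0],[0,0,0],1]]'
python3 -m jog '[[[0.001,-0.05,0],[0,0,0],1],[[0.002,-0.1,0],[0,0,0],1],[[0.004,-0.15,0],[0,0,0],1],[[0.006,-0.2,0],[0,0,0],1],[[0.007,-0.23,0],[0,0,0],1],[[0.008,-0.25,0],[0,0,0],1],[[0.008,-0.25,0],[0,0,0],1]]'
python3 - <<'E'
from h import *
t=snap('top','t5');cv2.imwrite('pics/t5c.png',cv2.resize(t['frame'][160:280,320:450,::-1],None,fx=5,fy=5))
for u in range(404,418): print(u,w(t,u,217))
E
```

```text
clock: 15.1
position: [504.4, 239.5, 36.5]
ee_rot: [0.717, -0.697, -0.0, 0.0]
contact_force: [-0.8, 0.8, 0.1]
gripper_width: -0.2
grasp_force: 0.2
clock: 15.8
position: [505.2, 215.1, 36.5]
ee_rot: [0.717, -0.697, 0.0, 0.0]
contact_force: [-0.6, 0.4, 0.0]
gripper_width: 0.0
grasp_force: 0.0
404 [506.9  91.4  69.4]
405 [506.8  89.6  71.4]
406 [506.7  87.3  71.4]
407 [506.7  84.8  70.5]
408 [506.7  82.1  68.6]
409 [507.1  73.6  40.4]
410 [507.   71.2  40.2]
411 [507.   68.7  39.4]
412 [507.   65.2  34.4]
413 [507.   62.6  33.4]
414 [506.9  60.2  33.4]
415 [506.9  57.5  32.1]
416 [506.8  55.1  32.3]
417 [506.8  53.   33.4]
```

View pics/t5c.png

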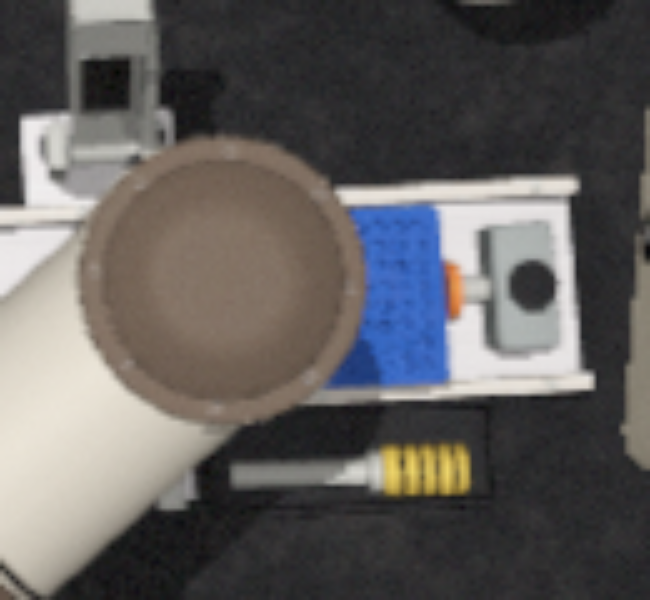

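The rack's leading edge (crop x≈443) is about 9 mm short of the plunger face, which hasn't moved. I'll creep in small calls and watch the force.

```bash
python3 -m jog '[[[0,-0.02,0],[0,0,0],1],[[0.001,-0.04,0],[0,0,0],1],[[0.002,-0.06,0],[0,0,0],1],[[0.002,-0.06,0],[0,0,0],1]]'
for i in 1 2 3 4; do python3 -m jog '[[[0,-0.01,0],[0,0,0],1],[[0,-0.02,0],[0,0,0],1]]' | grep -E 'pos|contact'; done
```

```text
clock: 16.25
position: [505.4, 209.1, 36.5]
ee_rot: [0.717, -0.697, 0.0, 0.0]
contact_force: [0.2, 0.0, -0.1]
gripper_width: 0.0
grasp_force: 0.0
position: [505.5, 207.4, 36.5]
contact_force: [-0.3, 0.7, -0.1]
position: [505.9, 206.0, 36.7]
contact_force: [-1.5, 4.0, -0.8]
position: [506.6, 205.0, 37.1]
contact_force: [-0.2, 5.3, 0.4]
position: [506.6, 203.1, 37.1]
contact_force: [-0.4, 5.9, 0.3]
```

Contact was felt at TCP y≈206 with about 5.5 N. I'll go about 4.5 mm more, then back off, lift and look.

```bash
python3 -m jog '[[[0,-0.01,0],[0,0,0],1],[[0,-0.02,0],[0,0,0],1],[[0,-0.03,0],[0,0,0],1],[[0,-0.04,0],[0,0,0],1],[[0,-0.045,0],[0,0,0],1],[[0,-0.045,0],[0,0,0],1]]'
python3 -m jog '[[[0,0.02,0],[0,0,0],1],[[0,0.1,0],[0,0,0],1],[[0,0.25,0],[0,0,0],1],[[0,0.45,0],[0,0,0],1],[[0,0.6,0.4],[0,0,0],1],[[-0.2,0.8,0.8],[0,0,0],1],[[-0.4,1,1],[0,0,0],1]]'
python3 -m jog '[[[-0.2,0.4,0.4],[0,0,0],1],[[-0.4,0.8,0.8],[0,0,0],1],[[-0.4,1,1],[0,0,0],1],[[-0.4,1,1],[0,0,0],1]]'
python3 - <<'E'
from h import *
t=snap('top','t6');s=snap('scene','s6')
a=cv2.resize(t['frame'][130:290,300:450,::-1],(560,600)); cv2.imwrite('pics/t6c.png',a)
for u in range(407,418): print(u,w(t,u,217))
E
```

```text
clock: 17.65
position: [506.5, 198.5, 37.1]
ee_rot: [0.717, -0.697, 0.0, -0.002]
contact_force: [0.0, 5.1, 0.9]
gripper_width: 0.2
grasp_force: 2.6
clock: 18.35
position: [466.4, 300.2, 139.9]
ee_rot: [0.717, -0.697, 0.0, -0.003]
contact_force: [0.6, -0.2, -0.4]
gripper_width: 0.2
grasp_force: 0.0
clock: 18.75
position: [426.0, 403.7, 242.2]
ee_rot: [0.719, -0.695, -0.0, -0.006]
contact_force: [-0.9, -0.2, -0.3]
gripper_width: 0.3
grasp_force: 0.0
407 [506.7  84.5  69.1]
408 [506.6  82.2  69. ]
409 [506.6  79.9  69. ]
410 [506.6  77.5  68.3]
411 [506.5  75.2  68.4]
412 [506.4  73.3  70.1]
413 [506.4  71.2  71. ]
414 [506.3  68.9  71.1]
415 [506.3  66.2  69.3]
416 [506.8  55.9  35.5]
417 [506.7  53.5  35.5]
```

View pics/t6c.png

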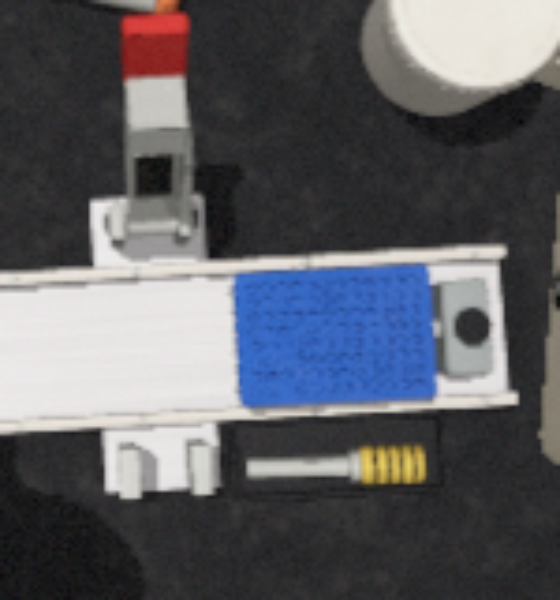

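View pics/s6.png

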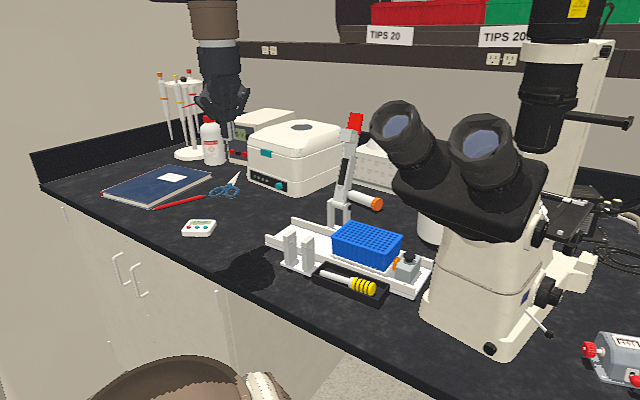

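The rack sits against the plunger, which is about 7 mm in with a gap left to the stop. The bar is open, the pin is in the trough, the bystanders are undisturbed and the arm is clear.

```bash
python3 -c "
from bench import job_done;print(job_done())"
```

```text
the job is handed in; nothing more can be done
None
```

I handed the job in at about 19 s: the pin is in the trough, the bar stays open, and the rack is against the stop with the plunger pushed in about 7 of its 15 mm; no verdict was returned.

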